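Set the vane ring of a turbocharger nozzle cartridge to its index

TASK

The variable vanes of this turbocharger nozzle cartridge have just been cleaned and are to be set for fitting the actuator rod. With the fingertips, gently push the black paddle of the setting lever to the right (counter-clockwise from above) until the lever rests on its closed-stop screw, which shows that the vanes close fully; then push it back to the left until its pointer stands in the notch of the sliding index on the scale, and leave it there. Push the paddle without ever pinching it, and leave the loose-standing fixture, its clamped index, and the spanner, bearing and grease tin beside it where they are.

Things in the scene. Friction and masses are not known exactly. Their poses are not given: they have to be found in the camera images.
- fixture: Dark steel plate 232 x 176 mm, top 13 mm above the bench, loose, about 5 kg. Origin on the bench under the ring's axis; z up, +x away from the robot (within 20 deg), +y left. Plate spans x -156..76, y -88..88 mm; the scale is on its front part. On the axis: nozzle cartridge, 115 mm across, 36 mm high, ten forked vane arms; clamp stud in its middle 49 mm high.
- vane_ring (a joint): Angle of vane ring and lever about the vertical axis through the fixture's origin, rad; grows counter-clockwise from above: 0 on the open stop (plain dowel, left), 0.611 on the closed stop (block with screw, right; both 80 mm from the axis, under 29 mm high). At 0.3055 the lever lies along the fixture's -x. Stiff: about 2.5 N at the paddle; no spring, stays where left.
- lever_paddle (a point): Point inside the lever's black upright paddle, 100 mm from the ring's axis, 45 mm above the bench. The paddle is 42 mm high (20 to 62 mm above the bench), 22 mm long along the lever, 11 mm thick (5.5 mm to either side of this point). Its x axis points along the lever to the ring's axis, its y axis out of the left flank.
- pointer_tip (a point): Tip of the lever's pointer, 122 mm from the ring's axis, 17.5 mm above the bench, on the centre line of the lever.
- index_notch (a point): Middle of the mouth of the V notch in the sliding index, 124.5 mm from the ring's axis, 17.5 mm above the bench; 8 mm wide, open towards the axis. x axis towards the ring's axis, y axis along the scale to the left. The index is an aluminium slide with a knurled clamp screw (top 25 mm above the bench, 142 mm from the axis). The pointer passes with a 2.5 mm gap.
- index (a joint): Angle of the sliding index about the same axis and with the same zero as the vane ring, rad: the pointer stands in the notch when both joints read the same. Clamped; not to be moved.
- paddle_left: Left half of the paddle: its outer flank is pushed to send the lever right (closing). Origin at the foot of the paddle, on its mid plane.
- paddle_right: Right half of the paddle: its outer flank is pushed to send the lever left (opening). Origin at the foot of the paddle, on its mid plane.
- spanner: Steel combination spanner 34 x 178 x 6 mm lying on the bench to the left of the fixture, loose; origin at the middle of its underside.
- bearing: Ball bearing, 47 mm across and 14 mm high, lying on the bench to the right of the fixture, loose; origin at the centre of its underside.
- grease: Grease tin, 75 mm across and 60 mm high, standing on the bench to the right of the fixture towards the back, loose; origin at the centre of its underside.

How it is judged:
By the outcome, as a careful person would: the job done as asked, in the order asked, and still so for the second after the job is handed in, with the robot touching nothing.
It also fails if it takes over 48 s, if anything falls off the work surface, if the arm or the gripper's body presses on something with over 40 N, if the wrist force passes 120 N, or if a joint passes its speed limit or range.

ROBOT

A 7-joint arm with a two-finger parallel gripper is mounted at the origin on a cart in front of the work surface, level with it; the furniture and walls round the work are solid. World frame = base frame: x ahead of the robot, y to its left, z up, the work surface at z = 0. Lengths are in m, angles in degrees, forces in N, time in s.
With the tool pointing down it reaches from about 0.4 to 0.875 m from the base axis. Payload 6.5 kg.
Tool frame: the origin (TCP) lies between the finger pads; the fingertips stand 19 mm ahead of it and the grasp point (between the pads) is the TCP (robot.finger_overhang is the distance from the TCP to the fingertips, in m); z points along the fingers, y is the direction in which the jaws open and shut (so a half turn about z gives the same grasp; the last joint's range is limited). The gripper opens to 88 mm and grips with 3 to 60 N. Pads are 18 mm wide; open, the fingers measure 123 mm over their backs; the gripper's body (75 mm by 187 mm) begins 45 mm behind the grasp point.
Start: joints at [-75.986, 30.733, -0.252, 88.115, 0.149, 61.152, -4.079], TCP at [0.199, 0.619, 0.258] pointing down, gripper open.
Joint ranges: [-154.64, 154.64], [-21.42, 123.67], [-72.66, 72.17], [13.99, 137.28], [-74.86, 254.86], [10.95, 109.41], [-158.01, 158.01]. Speed limits (degrees/s): [136.94, 136.94, 180, 180, 180, 180, 180].

INTERFACE

Orientations are given as a 3x3 rotation matrix whose columns are the frame's x, y, z axes.
In Python, from cell import robot gives the robot as it stands. The module is installed in compiled form; this text tells all that it offers.
- The arm moves only by the tool arm_command, never from a script. Its argument "commands" is a list that holds one entry, the list of rows, each a list of 7 numbers: the shift along the tool's x, y, z in cm, then the turn, a rotation vector about the tool's x, y, z in degrees, then the opening, from 0 (shut) to 1 (fully open). In form: [[[tx, ty, tz, wx, wy, wz, gripper], ...]]. A call has exactly 8 rows; each row is the pose to reach, as a shift and turn from the pose commanded when the call began, along the tool's axes at that moment; what a row does not reach only later rows make up. A row lasts 1/10 s, in which the tool goes at most 50 mm and 8.59 degrees, less where a joint would pass 70% of its speed; a pose out of reach is approached as far as the arm can. A call with a gripper value outside its range is refused whole. The fingers move at their own pace and stop on an object; "squeeze" is the grip in N (left out, the last holds). Time passes only in rows, so rows that repeat a pose let the fingers close, or fill a call up. It gives the time, the measured TCP pose, the force and the opening at its end, in the units of the state.
- robot.observe(): the state, without advancing time (a new reading comes with each control period).
- robot.capture(name): name is "side" or "top" or "wrist"; returns a dict with "image" (480x640x3 uint8, red, green, blue), "mtx" (3x3 intrinsics, pixels), "pose" (4x4, takes a point from camera to world coordinates). Camera axes: x right, y down, z forward; pixel columns grow to the right and rows downward; lengths in m; the calibration is good to about 2 mm. A picture is of the moment at which its call begins. There is no depth.
- robot.job_done(): hands the job in, once; it reports no verdict.
The state is a dict: "clock": time; "joint_pos": joint angles; "qvel": joint speeds; "joint_efforts": joint torques, N m; "tcp_pos": TCP position; "tcp_rot": TCP orientation; "ft_force": force on the tool from outside, world axes, zero at the start; "ft_torque": the same for the moment, N m; "width": finger opening in m.
Only numpy, scipy, OpenCV 4.12 (cv2) and the standard library are available. Lean on these libraries where they do the work, as an engineer would, in place of code of your own. Each camera call takes 0.05 s, during which the arm holds its last target. There are 200 camera calls.

## Working session

There is one attempt and no reset: what is moved stays moved. The work goes in short steps, Python scripts to look and compute and a tool call to move; the robot and the scene stay as the last step left them, time stands still between calls to the robot, and variables do not carry over. Pictures are saved under pics/ and viewed, about 8 in all and at most 12, crops included, and the job is handed in when it is done.

Besides the shell and the picture viewer there is one more tool, called after "Request:" by a JSON object that holds its "fn" and its "kwargs". arm_command: Moves the arm, as the interface text tells. Its arguments: {"type":"object","properties":{"commands":{"type":"array"},"squeeze":{"type":"number"}},"required":["commands"]}

```bash
mkdir -p pics
cat > h.py <<'E'
import numpy as np, cv2
from cell import robot
def cap(n,f=None):
    c=robot.capture(n); im=c["image"][:,:,::-1].copy()
    if f: cv2.imwrite("pics/"+f,im)
    return im,np.array(c["mtx"]),np.array(c["pose"])
def ray(K,P,u,v,z):
    d=P[:3,:3]@np.linalg.solve(K,[u,v,1.]); o=P[:3,3]; return o+d*(z-o[2])/d[2]
def proj(K,P,p):
    q=K@(P[:3,:3].T@(np.array(p)-P[:3,3])); return q[:2]/q[2]
E
python3 - <<'E'
from h import *
for n in("top","side"):
    im,K,P=cap(n,n+"0.png"); np.savez(n+"0.npz",im=im,K=K,P=P); print(n,K.round(1).tolist(),P.round(3).tolist())
s=robot.observe(); print(s["clock"],s["tcp_pos"],np.round(s["tcp_rot"],3),s["ft_force"])
E
```

```text
top [[437.5, 0.0, 324.1], [0.0, 437.5, 238.0], [0.0, 0.0, 1.0]] [[-0.011, -0.995, 0.101, 0.517], [-1.0, 0.009, -0.018, 0.073], [0.017, -0.102, -0.995, 0.929], [0.0, 0.0, 0.0, 1.0]]
side [[580.1, 0.0, 326.4], [0.0, 580.1, 241.0], [0.0, 0.0, 1.0]] [[0.819, -0.318, 0.477, 0.189], [-0.574, -0.454, 0.681, -0.548], [-0.0, -0.832, -0.555, 0.538], [0.0, 0.0, 0.0, 1.0]]
0.1 [0.19863822 0.61838148 0.2569589 ] [[-0.952  0.306 -0.   ]
 [ 0.306  0.952 -0.001]
 [-0.    -0.001 -1.   ]] [-0.2461365  -0.01502135 -0.71779295]
```

View pics/top0.png

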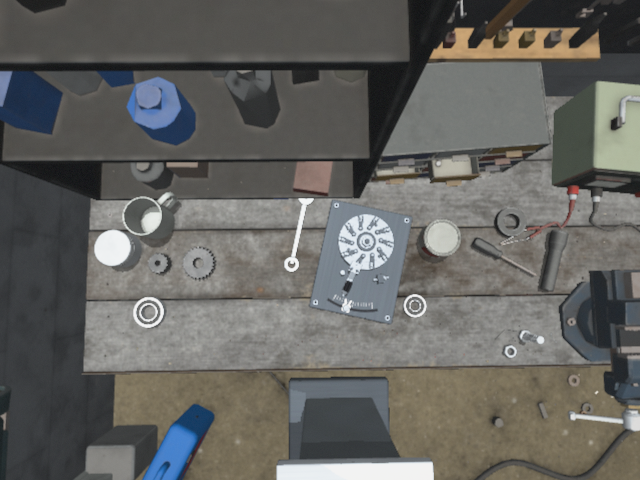

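View pics/side0.png

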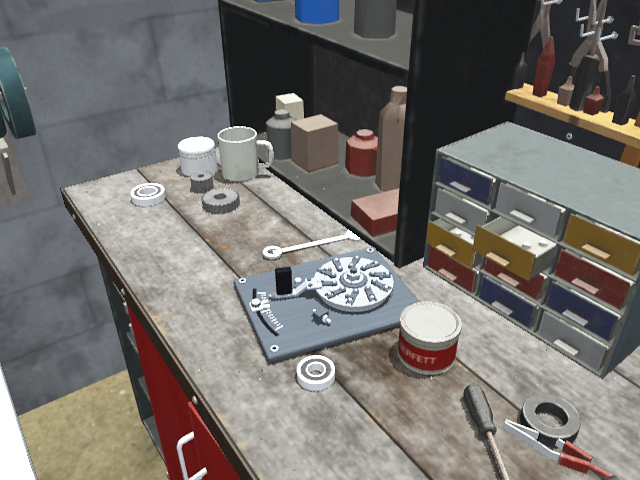

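The top view shows the fixture with its ring at about (366,241), the black paddle near (348,286), and the index near (347,307). The spanner is at left (298,235), the bearing at (415,306) and the tin at (441,238). The side view shows the paddle at (284,280).

Run:
```python
from h import *
d=np.load("top0.npz"); im,K,P=d["im"],d["K"],d["P"]
c=im[190:330,290:440]; a=cv2.resize(c,None,fx=5,fy=5,interpolation=cv2.INTER_CUBIC)
cv2.imwrite("pics/c0.png",a[:600+100,:750][100:700])
for n,u,v,z in(("ring",366,241,.036),("stud",366,241,.049),("FL",316,302,.013),("FR",388,318,.013),("BL",337,205,.013),("BR",406,219,.013),("pad",348,286,.062),("idx",347,307,.02),("bear",415,306,.014),("tin",441,230,.06),("sp1",306,201,.006),("sp2",291,265,.006)):
    print(n,ray(K,P,u,v,z).round(4))
d=np.load("side0.npz"); im,K,P=d["im"],d["K"],d["P"]
c=im[240:360,225:425]; cv2.imwrite("pics/s0.png",cv2.resize(c,None,fx=4,fy=4,interpolation=cv2.INTER_CUBIC))
```

```text
ring [ 0.6011 -0.0291  0.036 ]
stud [ 0.5998 -0.0276  0.049 ]
FL [0.4772 0.0748 0.013 ]
FR [ 0.4426 -0.074   0.013 ]
BL [0.6806 0.0284 0.013 ]
BR [ 0.6493 -0.1177  0.013 ]
pad [0.5098 0.0113 0.062 ]
idx [0.4665 0.0111 0.02  ]
bear [ 0.4666 -0.1307  0.014 ]
tin [ 0.6196 -0.1778  0.06  ]
sp1 [0.691  0.0942 0.006 ]
sp2 [0.5546 0.1267 0.006 ]
```

View pics/c0.png

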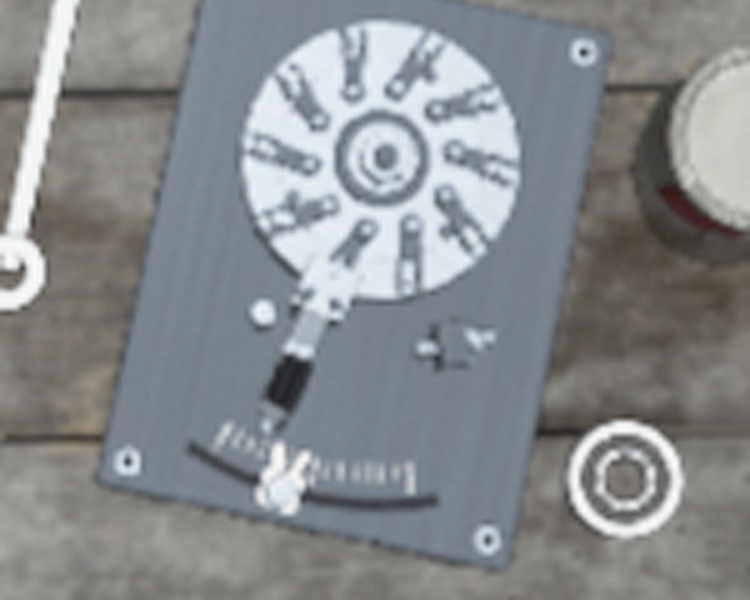

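The enlarged crop shows these points:
- the lever's paddle at crop (288,382)
- the pointer tip at about (268,420)
- the index and its knob at (283,485), slightly to the right of the pointer
- the open dowel at (263,312)
- the closed-stop screw block at (455,345)

By eye the fixture yaw is about -13° and the lever is at about 0.12 rad. I'll hover on the left side of the paddle and look with the wrist camera.

Request:
{"fn": "arm_command", "kwargs": {"commands": [[[-3,-2.6,0,0,0,6,0],[-6,-5.2,0,0,0,12,0],[-9,-7.9,0,0,0,18,0],[-12,-10.5,0,0,0,24,0],[-15,-13.1,0,0,0,30,0],[-18,-15.8,0,0,0,36,0],[-21,-18.4,0,0,0,42,0],[-24.3,-21.1,0,0,0,48,0]]], "squeeze": 20}}

```text
clock: 0.9
tcp_pos: [0.3658, 0.3423, 0.2576]
tcp_rot: [[-0.407, 0.914, -0.0], [0.914, 0.407, -0.0], [0.0, -0.0, -1.0]]
ft_force: [1.3, -0.1, 0.6]
width: 0.0264
```

```bash
cat >> h.py <<'E'
def st(): 
    s=robot.observe(); return np.array(s["tcp_pos"]),np.array(s["tcp_rot"]),s
def to(p,ang):
    "shift (cm) and wz (deg) in tool frame to reach p with tool x azimuth ang (deg)"
    t,R,s=st(); d=R.T@(np.array(p)-t)*100; a=np.degrees(np.arctan2(R[1,0],R[0,0])); print("clock",s["clock"],"tcp",t.round(4),"az",a.round(2),"F",np.round(s["ft_force"],2),"w",round(s["width"],4))
    print("shift",d.round(2),"wz",round(-((ang-a+180)%360-180),2))
E
python3 -c "
from h import *
to([.532,.067,.2],66.6);print(st()[2]['joint_pos'])"
```

```text
clock 0.9 tcp [0.3658 0.3423 0.2576] az 113.99 F [ 1.29 -0.07  0.62] w 0.0264
shift [-31.91   3.99   5.75] wz 47.39
[-60.3413916   16.34434223  14.51476054 111.07445363  -5.07240033
  53.20148076 -19.35507673]
```

Request:
{"fn": "arm_command", "kwargs": {"commands": [[[-4,0.5,0.7,0,0,6,0],[-8,1,1.4,0,0,12,0],[-12,1.5,2.1,0,0,18,0],[-16,2,2.8,0,0,24,0],[-20,2.5,3.5,0,0,30,0],[-24,3,4.2,0,0,36,0],[-28,3.5,5,0,0,42,0],[-31.9,4,5.7,0,0,47,0]]]}}

```text
clock: 1.7
tcp_pos: [0.5333, 0.0676, 0.2002]
tcp_rot: [[0.391, 0.92, -0.0], [0.92, -0.391, -0.0], [-0.0, -0.0, -1.0]]
ft_force: [0.8, 1.6, 0.3]
width: 0.0003
```

```bash
python3 -c "
from h import *
im,K,P=cap('wrist','w0.png');np.savez('w0.npz',im=im,K=K,P=P);print(K.round(1).tolist(),P.round(3).tolist())
to([.532,.067,.2],66.6);print(st()[2]['joint_pos'])"
```

```text
[[332.6, 0.0, 321.4], [0.0, 332.6, 238.2], [0.0, 0.0, 1.0]] [[0.92, -0.376, -0.106, 0.562], [-0.391, -0.886, -0.251, 0.131], [0.001, 0.272, -0.962, 0.327], [0.0, 0.0, 0.0, 1.0]]
clock 1.75 tcp [0.5357 0.0606 0.1999] az 66.33 F [ 1.93 -4.91  0.42] w 0.0005
shift [ 0.44 -0.6  -0.01] wz -0.27
[-34.12329015  26.41163091  29.39687011 109.38260957 -16.6025858
  48.34628765 -19.82382486]
```

View pics/w0.png

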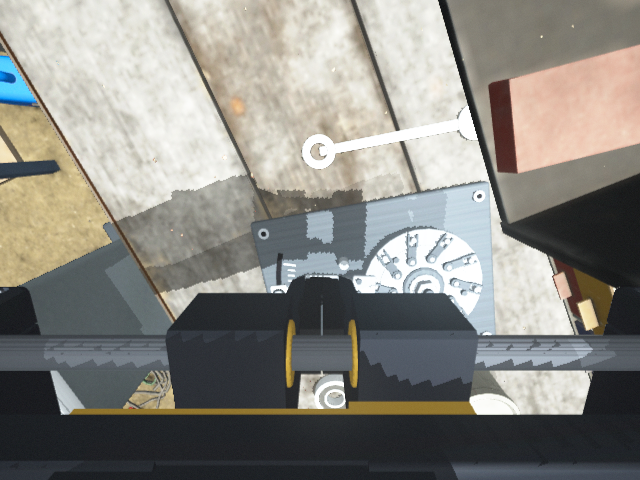

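The wrist camera sits on the tool's +x side. It sees the plate's left edge, the left end of the scale and the ring at (425,285), but the fingers hide the paddle. I'll shift toward tool -x to get a clear view.

Request:
{"fn": "arm_command", "kwargs": {"commands": [[[-3,0,0,0,0,0,0],[-6,0,0,0,0,0,0],[-9,0,0,0,0,0,0],[-12,0,0,0,0,0,0],[-14,0,0,0,0,0,0],[-14,0,0,0,0,0,0],[-14,0,0,0,0,0,0],[-14,0,0,0,0,0,0]]]}}

```text
clock: 2.55
tcp_pos: [0.4791, -0.0586, 0.2006]
tcp_rot: [[0.386, 0.923, 0.0], [0.923, -0.386, 0.0], [0.0, -0.0, -1.0]]
ft_force: [-0.3, 0.4, 0.1]
width: 0.0002
```

```bash
python3 -c "
from h import *
im,K,P=cap('wrist','w1.png');np.savez('w1.npz',im=im,K=K,P=P);print(P.round(3).tolist())
to([.532,.067,.2],66.6)"
```

```text
[[0.923, -0.371, -0.104, 0.507], [-0.385, -0.888, -0.251, 0.005], [0.001, 0.272, -0.962, 0.328], [0.0, 0.0, 0.0, 1.0]]
clock 2.6 tcp [ 0.4791 -0.0586  0.2006] az 67.32 F [0.64 0.21 0.07] w 0.0003
shift [13.63  0.04  0.07] wz 0.72
```

View pics/w1.png

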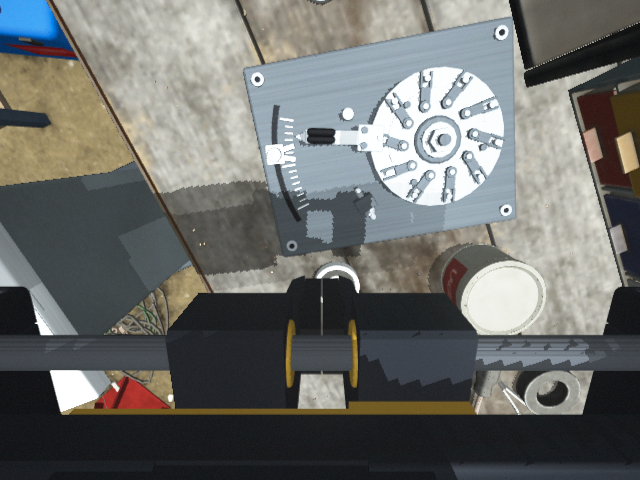

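The wrist view shows the whole fixture clearly: screws at (258,79), (502,32), (506,210) and (292,245), ring centre near (438,140), paddle at (320,135), pointer tip near (298,137), and index at (275,154).

```bash
cat > meas.py <<'E'
from h import *
def meas(fn,scr,ptr=None,notch=None,pad=None):
    d=np.load(fn); im,K,P=d["im"],d["K"],d["P"]
    S=np.array([ray(K,P,u,v,.014)[:2] for u,v in scr]) # FL,BL,BR,FR
    ex=(S[1]+S[2]-S[0]-S[3])/2; L=np.linalg.norm(ex); ex/=L; ey=np.array([-ex[1],ex[0]])
    W=((S[0]+S[1]-S[2]-S[3])/2)@ey
    O1=S.mean(0)+.040*ex
    print("screw rect",L.round(4),W.round(4),"O(screws)",O1.round(4),"yaw",np.degrees(np.arctan2(ex[1],ex[0])).round(2))
    return K,P,ex,ey,O1
def ang(p,O,ex,ey):
    q=np.array(p)[:2]-O; a=np.arctan2(q@ey,q@ex); r=np.hypot(*q)
    return round(float((a%(2*np.pi))-np.pi+.3055),4),round(float(r*1000),1)
E
python3 - <<'E'
from meas import *
scr=[(258,79),(502,32),(506,210),(292,245)]
K,P,ex,ey,O1=meas("w1.npz",scr)
im=np.load("w1.npz")["im"]; g=cv2.cvtColor(im,cv2.COLOR_BGR2GRAY); hsv=cv2.cvtColor(im,cv2.COLOR_BGR2HSV)
m=(g>165).astype(np.uint8)*255; m[:, :355]=0; m[:50]=0; m[230:]=0; m[:,520:]=0
m=cv2.morphologyEx(m,cv2.MORPH_CLOSE,np.ones((9,9)))
c=max(cv2.findContours(m,0,2)[0],key=cv2.contourArea); e=cv2.fitEllipse(cv2.convexHull(c)); print(e)
pts=np.array([ray(K,P,*p[0],.036)[:2] for p in cv2.convexHull(c)])
A=np.c_[2*pts,np.ones(len(pts))]; x=np.linalg.lstsq(A,(pts**2).sum(1),rcond=None)[0]; print("ring fit",x[:2],np.sqrt(x[2]+x[0]**2+x[1]**2))
O=O1
print("stud px exp",proj(K,P,[*O1,.049]))
mk=((hsv[...,2]<60)).astype(np.uint8); mk[:,:300]=0;mk[:,345:]=0;mk[:120]=0;mk[150:]=0
ys,xs=np.nonzero(mk); print("black",xs.min(),xs.max(),ys.min(),ys.max(),xs.mean(),ys.mean())
for n,u,v,z in(("tip",297.5,137,.0175),("notch",285,150,.0175),("pad",320,136,.045)): print(n,ang(ray(K,P,u,v,z),O,ex,ey))
cv2.imwrite("pics/w1c.png",cv2.resize(im[95:225,245:405],None,fx=5,fy=5,interpolation=cv2.INTER_CUBIC)[:600])
E
```

```text
screw rect 0.2086 0.1525 O(screws) [ 0.6014 -0.0298] yaw -12.88
((451.8057861328125, 129.4732666015625), (198.2512969970703, 270.0464782714844), 103.90278625488281)
ring fit [ 0.61086246 -0.03108714] 0.09276739425679544
stud px exp [446.35511717 139.26578527]
black 307 334 128 143 320.23641304347825 135.70108695652175
tip (0.1152, 121.7)
notch (0.201, 133.5)
pad (0.1092, 101.6)
```

View pics/w1c.png

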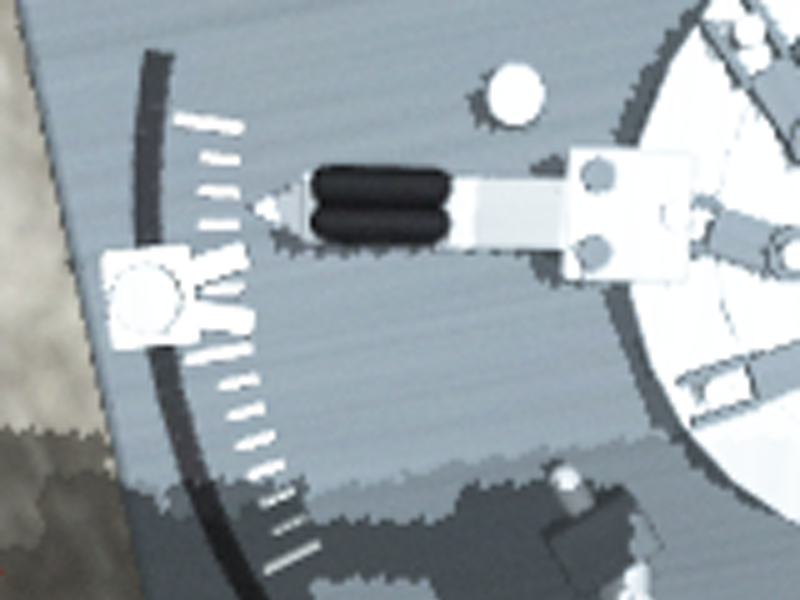

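The crop shows the pointer tip at (250,207). The notch mouth lies between prong ends at about (247,260) and (254,320), so its middle is near (250,291). The lever stands at about 0.115 rad.

```bash
cat >> meas.py <<'E'
YAW=-12.88; ex=np.array([np.cos(np.radians(YAW)),np.sin(np.radians(YAW))]); ey=np.array([-ex[1],ex[0]]); O=np.array([.6014,-.0298])
def lever(th): # radial unit (outward), left-normal unit in world, left-normal azimuth
    a=np.radians(YAW)+np.pi+th-.3055; r=np.array([np.cos(a),np.sin(a)]); n=np.array([r[1],-r[0]]); return r,n,np.degrees(np.arctan2(n[1],n[0]))
def tcp(th,gap,rad=.100): # tool centre at signed gap along left normal from paddle mid plane
    r,n,az=lever(th); return O+rad*r+gap*n,az
E
python3 - <<'E'
from meas import *
d=np.load("w1.npz");K,P=d["K"],d["P"]
for n,u,v in(("tip",295.3,136.4),("tip0",250,207),("up",294.4,147.2),("lo",295.8,159)):
    print(n,ang(ray(K,P,u,v,.0175),O,ex,ey))
for th in(.1,.15,.24):print(th,proj(K,P,[*(O+.122*lever(th)[0]),.0175]))
for z in(.036,.049):print(proj(K,P,[*O,z]))
p,az=tcp(.115,.030); print(p,az); to([*p,.2],az)
E
```

```text
tip (0.1113, 123.7)
tip0 (0.4826, 178.5)
up (0.1859, 124.8)
lo (0.2692, 124.8)
0.1 [297.21692789 134.8356626 ]
0.15 [297.28464288 141.96294931]
0.24 [298.2530254  154.56926513]
[440.77009072 139.51236136]
[446.37677502 139.28589708]
[0.52200429 0.03799618] 66.20515400275782
clock 2.6 tcp [ 0.4791 -0.0586  0.2006] az 67.32 F [0.64 0.21 0.07] w 0.0003
shift [10.57  0.24  0.07] wz 1.12
```

Request:
{"fn": "arm_command", "kwargs": {"commands": [[[3.5,0.1,0,0,0,1,0],[7,0.2,0,0,0,1,0],[10.6,0.2,1,0,0,1,0],[10.6,0.2,4,0,0,1,0],[10.6,0.2,8,0,0,1,0],[10.6,0.2,11.5,0,0,1,0],[10.6,0.2,13.5,0,0,1,0],[10.6,0.2,14.8,0,0,1,0]]]}}

```text
clock: 3.4
tcp_pos: [0.5207, 0.038, 0.0508]
tcp_rot: [[0.402, 0.916, -0.002], [0.916, -0.402, -0.0], [-0.001, -0.002, -1.0]]
ft_force: [-0.2, -0.5, 0.7]
width: 0.0005
```

```bash
cat > path.py <<'E'
import sys
from meas import *
# python3 path.py gap th1 th2 ... : tool-frame rows to reach lever angles with given gap
g=float(sys.argv[1])/1000; z=float(sys.argv[2])
t,R,s=st(); a=np.degrees(np.arctan2(R[1,0],R[0,0]))
q=t[:2]-O; rr=np.hypot(*q)
print("clk",s["clock"],"tcp",t.round(4),"az",a.round(2),"F",np.round(s["ft_force"],2),"F.toolx",round(float(np.array(s["ft_force"])@R[:,0]),2))
for th in map(float,sys.argv[3:]):
    p,az=tcp(th,g); d=R.T@(np.array([*p,z])-t)*100; print(th,d.round(2),"wz",round(-(az-a),1))
E
python3 path.py 14.5 .053 .115 .2 .3 .4 .5 .55 .58 .6
python3 -c "
from h import *
im,K,P=cap('side','s1.png');cv2.imwrite('pics/s1c.png',cv2.resize(im[180:360,220:440],None,fx=3,fy=3,interpolation=cv2.INTER_CUBIC))"
```

```text
clk 3.4 tcp [0.5207 0.038  0.0508] az 66.29 F [-0.19 -0.52  0.66] F.toolx -0.55
0.115 [-1.5   0.12 -0.22] wz 0.1
0.2 [-2.35  0.03 -0.22] wz -4.8
0.3 [-3.36  0.02 -0.22] wz -10.5
0.4 [-4.37  0.11 -0.22] wz -16.2
0.5 [-5.36  0.3  -0.22] wz -22.0
0.55 [-5.85  0.43 -0.22] wz -24.8
0.58 [-6.14  0.52 -0.22] wz -26.6
0.6 [-6.33  0.59 -0.22] wz -27.7
```

View pics/s1c.png

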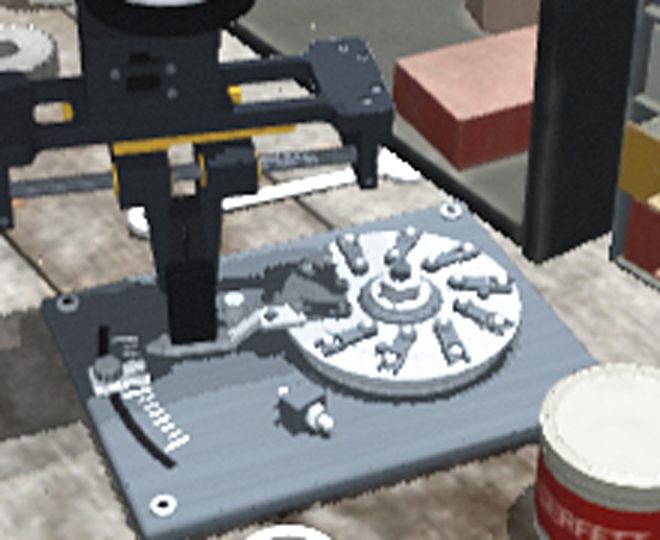

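The side crop shows the shut fingers standing just behind (left of) the paddle, with the tips above the lever and clear of everything. I'll start the closing push.

Request:
{"fn": "arm_command", "kwargs": {"commands": [[[-0.4,0.05,-0.2,0,0,0,0],[-0.8,0.1,-0.2,0,0,0,0],[-1.1,0.1,-0.2,0,0,0,0],[-1.4,0.1,-0.2,0,0,0,0],[-1.6,0.1,-0.2,0,0,-1,0],[-1.8,0.05,-0.2,0,0,-2,0],[-2.1,0.05,-0.2,0,0,-3.5,0],[-2.35,0.03,-0.2,0,0,-5,0]]]}}

```text
clock: 4.25
tcp_pos: [0.5126, 0.0153, 0.0549]
tcp_rot: [[0.32, 0.947, 0.001], [0.947, -0.32, 0.0], [0.0, 0.001, -1.0]]
ft_force: [1.4, 2.0, 2.1]
width: 0.0003
```

```bash
python3 path.py 14.5 .053 .2 .25 .3 .35 .4 .45 .5
```

```text
clk 4.25 tcp [0.5126 0.0153 0.0549] az 71.34 F [1.4  1.96 2.13] F.toolx 2.3
0.2 [ 0.06 -0.13  0.19] wz 0.3
0.25 [-0.44 -0.19  0.19] wz -2.6
0.3 [-0.94 -0.23  0.19] wz -5.5
0.35 [-1.45 -0.24  0.19] wz -8.3
0.4 [-1.95 -0.23  0.19] wz -11.2
0.45 [-2.45 -0.19  0.19] wz -14.1
0.5 [-2.96 -0.13  0.19] wz -16.9
```

Contact is made, with 2.3 N against the push. I'll continue along the arc.

Request:
{"fn": "arm_command", "kwargs": {"commands": [[[-0.3,-0.05,0,0,0,-1.5,0],[-0.6,-0.1,0.1,0,0,-3,0],[-0.9,-0.1,0.1,0,0,-5,0],[-1.2,-0.1,0.1,0,0,-6.5,0],[-1.5,-0.1,0.1,0,0,-8.3,0],[-1.8,-0.1,0.1,0,0,-10,0],[-2.1,-0.1,0.1,0,0,-12,0],[-2.4,-0.1,0.1,0,0,-14,0]]]}}

```text
clock: 5.05
tcp_pos: [0.5039, -0.0073, 0.0537]
tcp_rot: [[0.081, 0.997, 0.001], [0.997, -0.081, -0.0], [-0.0, 0.001, -1.0]]
ft_force: [4.1, 1.8, -0.2]
width: 0.0006
```

```bash
python3 path.py 14.5 .053 .45 .5 .53 .55 .58 .6 .611
```

```text
clk 5.05 tcp [ 0.5039 -0.0073  0.0537] az 85.34 F [ 4.09  1.76 -0.18] F.toolx 2.08
0.45 [-0.01 -0.1   0.07] wz -0.1
0.5 [-0.51 -0.16  0.07] wz -2.9
0.53 [-0.81 -0.18  0.07] wz -4.6
0.55 [-1.01 -0.2   0.07] wz -5.8
0.58 [-1.32 -0.2   0.07] wz -7.5
0.6 [-1.52 -0.2   0.07] wz -8.6
0.611 [-1.63 -0.2   0.07] wz -9.3
```

Request:
{"fn": "arm_command", "kwargs": {"commands": [[[-0.13,0,0,0,0,-0.7,0],[-0.26,0,0,0,0,-1.4,0],[-0.39,-0.1,0,0,0,-2.1,0],[-0.52,-0.1,0,0,0,-2.9,0],[-0.65,-0.1,0,0,0,-3.6,0],[-0.78,-0.1,0,0,0,-4.4,0],[-0.9,-0.1,0,0,0,-5.2,0],[-1.0,-0.1,0,0,0,-5.8,0]]]}}

```text
clock: 5.85
tcp_pos: [0.502, -0.017, 0.0538]
tcp_rot: [[-0.018, 1.0, 0.001], [1.0, 0.018, 0.0], [0.0, 0.001, -1.0]]
ft_force: [4.5, 2.3, 0.4]
width: 0.0005
```

```bash
python3 path.py 14.5 .053 .55 .58 .6 .611
python3 - <<'E'
from h import *
b,K,P=cap('side','s2.png');c,K2,P2=cap('top','t2.png')
a=cv2.resize(b[220:360,230:410],(640,498),interpolation=cv2.INTER_CUBIC); cv2.imwrite('pics/s2c.png',a)
E
```

```text
clk 5.85 tcp [ 0.502  -0.017   0.0538] az 91.05 F [4.48 2.3  0.44] F.toolx 2.22
0.55 [-0.03 -0.09  0.08] wz -0.1
0.58 [-0.33 -0.13  0.08] wz -1.8
0.6 [-0.53 -0.15  0.08] wz -2.9
0.611 [-0.64 -0.16  0.08] wz -3.6
```

View pics/s2c.png

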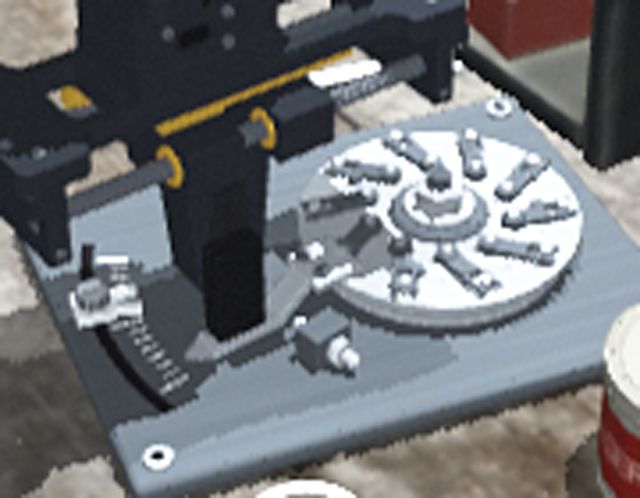

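The side crop shows the lever a few mm short of the stop screw at crop (300,325). I'll creep in now and watch the force.

Request:
{"fn": "arm_command", "kwargs": {"commands": [[[-0.05,0,0,0,0,-0.3,0],[-0.1,0,0,0,0,-0.6,0],[-0.15,0,0,0,0,-0.8,0],[-0.2,0,0,0,0,-1.1,0],[-0.25,0,0,0,0,-1.4,0],[-0.3,0,0,0,0,-1.7,0],[-0.35,0,0,0,0,-2,0],[-0.4,0,0,0,0,-2.3,0]]]}}

```text
clock: 6.75
tcp_pos: [0.5007, -0.0209, 0.0534]
tcp_rot: [[-0.058, 0.998, -0.002], [0.998, 0.058, 0.0], [0.0, -0.002, -1.0]]
ft_force: [-2.9, 4.0, 1.9]
width: 0.0005
```

```bash
python3 path.py 14.5 .053 .58 .6 .611
```

```text
clk 6.75 tcp [ 0.5007 -0.0209  0.0534] az 93.32 F [-2.9   4.05  1.85] F.toolx 4.21
0.58 [0.06 0.01 0.04] wz 0.5
0.6 [-0.14 -0.02  0.04] wz -0.7
0.611 [-0.25 -0.03  0.04] wz -1.3
```

Request:
{"fn": "arm_command", "kwargs": {"commands": [[[-0.03,0,0,0,0,-0.1,0],[-0.05,0,0,0,0,-0.2,0],[-0.07,0,0,0,0,-0.3,0],[-0.1,0,0,0,0,-0.4,0],[-0.1,0,0,0,0,-0.5,0],[-0.1,0,0,0,0,-0.5,0],[-0.1,0,0,0,0,-0.5,0],[-0.1,0,0,0,0,-0.5,0]]]}}

```text
clock: 7.55
tcp_pos: [0.5007, -0.0211, 0.0534]
tcp_rot: [[-0.067, 0.998, -0.003], [0.998, 0.067, 0.001], [0.001, -0.002, -1.0]]
ft_force: [-3.5, 6.2, 2.1]
width: 0.0001
```

```bash
python3 path.py 14.5 .053 .58 .6 .611
```

```text
clk 7.55 tcp [ 0.5007 -0.0211  0.0534] az 93.85 F [-3.54  6.18  2.05] F.toolx 6.41
0.58 [0.08 0.02 0.04] wz 1.0
0.6 [-0.12 -0.02  0.04] wz -0.1
0.611 [-0.23 -0.03  0.04] wz -0.8
```

A 1 mm command moved the tool only 0.2 mm and the force rose from 4.2 to 6.4 N, so the lever is on the stop. Now I'll back off, rise and cross over to the right side.

Request:
{"fn": "arm_command", "kwargs": {"commands": [[[0.7,0,0,0,0,0,0],[1.5,0,0,0,0,0,0],[1.8,0,-2,0,0,0,0],[1.8,0,-5,0,0,0,0],[1.8,0,-8,0,0,0,0],[0,0,-9,0,0,0,0],[-3,0,-9,0,0,0,0],[-6,0,-9,0,0,0,0]]]}}

```text
clock: 8.35
tcp_pos: [0.5062, -0.0835, 0.1439]
tcp_rot: [[-0.067, 0.998, 0.001], [0.998, 0.067, -0.001], [-0.001, 0.001, -1.0]]
ft_force: [0.3, -0.3, -0.1]
width: 0.0006
```

Request:
{"fn": "arm_command", "kwargs": {"commands": [[[-2,0,0,0,0,0,0],[-3,0,0,0,0,0,0],[-3,0,0,0,0,0,0],[-3,0,0,0,0,0,0],[-3,0,0,0,0,0,0],[-3,0,0,0,0,0,0],[-3,0,0,0,0,0,0],[-3,0,0,0,0,0,0]]]}}

```text
clock: 9.15
tcp_pos: [0.5079, -0.1113, 0.1437]
tcp_rot: [[-0.067, 0.998, 0.0], [0.998, 0.067, 0.0], [0.0, 0.0, -1.0]]
ft_force: [-0.4, 0.2, -0.7]
width: 0.0003
```

Run:
```python
from meas import *
im,K,P=cap('wrist','w2.png');np.savez('w2.npz',im=im,K=K,P=P)
t,R,s=st();print(s["clock"],t,s["ft_force"])
for n,p in(("O",[*O,.049]),("tip",[*(O+.122*lever(.611)[0]),.0175]),("notch",[*(O+.1245*lever(.2275)[0]),.0175]),("S",[*(O-.156*ex+.088*ey),.013])):print(n,proj(K,P,p).round(1))
```

```text
9.2 [ 0.50788945 -0.11141768  0.14373868] [ 0.76126395 -0.12132138 -0.40090156]
O [474.6 134.9]
tip [287.9 138.4]
notch [294.6  67.9]
S [279.7 -76.6]
```

View pics/w2.png

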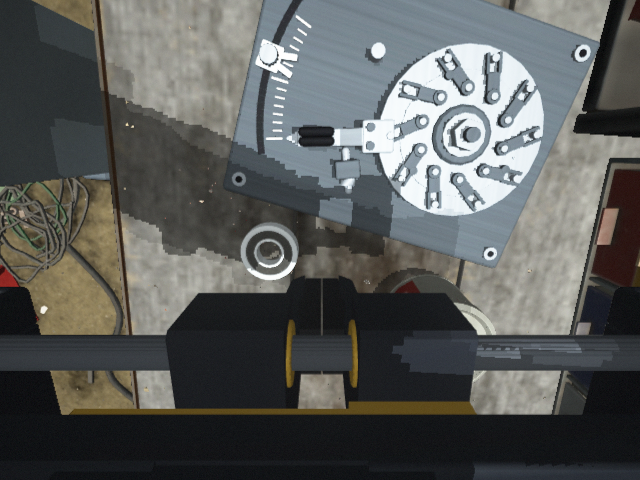

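The lever touches the stop screw at (347,158). The pointer tip at (287,138) matches the prediction for 0.611 rad, (287.9,138.4), and the fixture has not moved. Next I'll descend on the right side of the paddle.

```bash
python3 path.py -30 .053 .611
```

```text
clk 9.2 tcp [ 0.5079 -0.1114  0.1437] az 93.83 F [ 0.76 -0.12 -0.4 ] F.toolx -0.17
0.611 [ 4.38 -0.08  9.07] wz -0.8
```

Request:
{"fn": "arm_command", "kwargs": {"commands": [[[1.5,0,2,0,0,-0.8,0],[3,0,4,0,0,-0.8,0],[4,-0.1,6,0,0,-0.8,0],[4.4,-0.1,7.5,0,0,-0.8,0],[4.4,-0.1,8.5,0,0,-0.8,0],[4.4,-0.1,9.1,0,0,-0.8,0],[4.4,-0.1,9.1,0,0,-0.8,0],[4.4,-0.1,9.1,0,0,-0.8,0]]]}}

```text
clock: 10.0
tcp_pos: [0.5043, -0.0685, 0.0532]
tcp_rot: [[-0.079, 0.997, 0.001], [0.997, 0.079, -0.0], [-0.0, 0.001, -1.0]]
ft_force: [-0.2, 0.0, 0.4]
width: -0.0002
```

```bash
python3 path.py -16.8 .053 .611 .55 .5 .45 .4 .35 .3 .27 .25 .2275
```

```text
clk 10.0 tcp [ 0.5043 -0.0685  0.0532] az 94.55 F [-0.2   0.04  0.39] F.toolx 0.06
0.611 [ 1.39 -0.02  0.02] wz -0.1
0.55 [ 2.   -0.1   0.02] wz 3.4
0.5 [ 2.51 -0.14  0.02] wz 6.3
0.45 [ 3.02 -0.16  0.02] wz 9.1
0.4 [ 3.52 -0.15  0.02] wz 12.0
0.35 [ 4.03 -0.11  0.02] wz 14.9
0.3 [ 4.53 -0.05  0.02] wz 17.7
0.27 [ 4.83 -0.01  0.02] wz 19.5
0.25 [5.03 0.03 0.02] wz 20.6
0.2275 [5.25 0.08 0.02] wz 21.9
```

Request:
{"fn": "arm_command", "kwargs": {"commands": [[[0.4,0,0,0,0,0,0],[0.8,0,0,0,0,0,0],[1.1,0,0,0,0,0,0],[1.3,0,0,0,0,0,0],[1.5,0,0,0,0,0.6,0],[1.7,-0.05,0,0,0,1.7,0],[1.9,-0.1,0,0,0,2.8,0],[2.1,-0.1,0,0,0,4,0]]]}}

```text
clock: 10.8
tcp_pos: [0.5015, -0.0474, 0.0528]
tcp_rot: [[-0.008, 1.0, 0.001], [1.0, 0.008, -0.001], [-0.001, 0.001, -1.0]]
ft_force: [0.2, -2.3, 1.5]
width: 0.0003
```

```bash
python3 path.py -16.8 .053 .55 .5 .45 .4 .35 .3 .27 .25 .2275
```

```text
clk 10.8 tcp [ 0.5015 -0.0474  0.0528] az 90.47 F [ 0.24 -2.27  1.54] F.toolx -2.27
0.55 [-0.12  0.02 -0.02] wz -0.7
0.5 [ 0.38 -0.05 -0.02] wz 2.2
0.45 [ 0.89 -0.11 -0.02] wz 5.1
0.4 [ 1.39 -0.13 -0.02] wz 7.9
0.35 [ 1.9  -0.13 -0.02] wz 10.8
0.3 [ 2.41 -0.11 -0.02] wz 13.7
0.27 [ 2.71 -0.08 -0.02] wz 15.4
0.25 [ 2.91 -0.06 -0.02] wz 16.5
0.2275 [ 3.14 -0.03 -0.02] wz 17.8
```

Request:
{"fn": "arm_command", "kwargs": {"commands": [[[0.25,0,0,0,0,1.5,0],[0.5,-0.05,0,0,0,3,0],[0.75,-0.1,0,0,0,4.4,0],[1.0,-0.1,0,0,0,5.8,0],[1.25,-0.1,0,0,0,7.2,0],[1.5,-0.1,0,0,0,8.6,0],[1.75,-0.1,0,0,0,10,0],[1.9,-0.1,0,0,0,11,0]]]}}

```text
clock: 11.6
tcp_pos: [0.4999, -0.0277, 0.0527]
tcp_rot: [[0.182, 0.983, -0.0], [0.983, -0.182, 0.0], [0.0, -0.0, -1.0]]
ft_force: [-0.3, -1.8, 1.5]
width: 0.0004
```

```bash
python3 path.py -16.8 .053 .35 .3 .27 .25 .2275
```

```text
clk 11.6 tcp [ 0.4999 -0.0277  0.0527] az 79.51 F [-0.29 -1.77  1.48] F.toolx -1.8
0.35 [-0.06  0.03 -0.03] wz -0.2
0.3 [ 0.44 -0.05 -0.03] wz 2.7
0.27 [ 0.74 -0.08 -0.03] wz 4.4
0.25 [ 0.94 -0.09 -0.03] wz 5.6
0.2275 [ 1.17 -0.11 -0.03] wz 6.9
```

Next, go to about 0.26 and look before the final small steps.

Request:
{"fn": "arm_command", "kwargs": {"commands": [[[0.12,0,0,0,0,0.7,0],[0.24,0,0,0,0,1.4,0],[0.36,-0.05,0,0,0,2.1,0],[0.48,-0.05,0,0,0,2.8,0],[0.6,-0.05,0,0,0,3.5,0],[0.7,-0.1,0,0,0,4.2,0],[0.8,-0.1,0,0,0,4.8,0],[0.8,-0.1,0,0,0,4.8,0]]]}}

```text
clock: 12.4
tcp_pos: [0.5004, -0.0197, 0.0526]
tcp_rot: [[0.262, 0.965, -0.0], [0.965, -0.262, 0.0], [0.0, -0.0, -1.0]]
ft_force: [-0.7, -1.1, -0.3]
width: 0.0004
```

```bash
python3 path.py -16.8 .053 .27 .25 .2275
python3 - <<'E'
from meas import *
im,K,P=cap('wrist','w3.png');np.savez('w3.npz',im=im,K=K,P=P)
tp=proj(K,P,[*(O+.1245*lever(.2275)[0]),.0175]);print("notch exp",tp)
x,y=int(tp[0]),int(tp[1]);x0,y0=max(0,x-50),max(0,y-40);print(x0,y0)
cv2.imwrite('pics/w3c.png',cv2.resize(im[y0:y0+75,x0:x0+100],None,fx=8,fy=8,interpolation=cv2.INTER_CUBIC))
E
```

```text
clk 12.4 tcp [ 0.5004 -0.0197  0.0526] az 74.79 F [-0.65 -1.11 -0.31] F.toolx -1.24
0.27 [-0.06  0.02 -0.04] wz -0.3
0.25 [ 0.14 -0.01 -0.04] wz 0.8
0.2275 [ 0.37 -0.04 -0.04] wz 2.1
notch exp [271.22328247 242.89233586]
221 202
```

View pics/w3c.png

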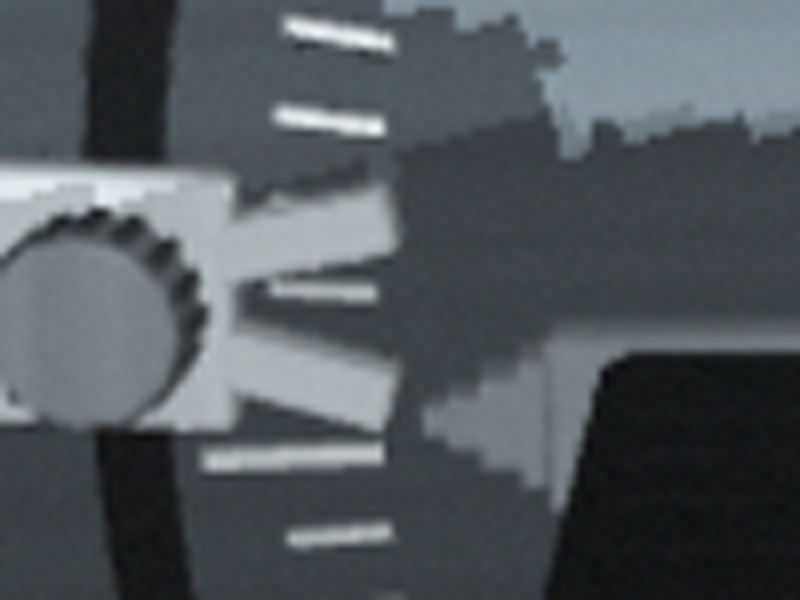

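The wrist crop shows the notch mouth between inner corners (398,248) and (400,372), so its middle is at (399,310). The pointer tip is at (420,417), about 7 mm to the right of it.

```bash
cat > na.py <<'E'
import sys
from meas import *
d=np.load(sys.argv[1]);K,P=d["K"],d["P"];x0,y0,f=map(float,sys.argv[2:5])
r={}
for n,a in zip(("up","lo","tip"),sys.argv[5:]):
    u,v=map(float,a.split(",")); r[n]=ang(ray(K,P,x0+(u+.5)/f-.5,y0+(v+.5)/f-.5,.0175),O,ex,ey); print(n,r[n])
m=(r["up"][0]+r["lo"][0])/2; print("notch",m,"tip-notch rad",r["tip"][0]-m,"mm at paddle",100*(r["tip"][0]-m))
E
python3 na.py w3.npz 221 202 8 398,248 400,372 420,417
```

```text
up (0.1841, 125.1)
lo (0.2497, 124.9)
tip (0.274, 123.7)
notch 0.2169 tip-notch rad 0.05710000000000001 mm at paddle 5.710000000000001
```

Request:
{"fn": "arm_command", "kwargs": {"commands": [[[0.06,0,0,0,0,0.4,0],[0.12,0,0,0,0,0.8,0],[0.18,0,0,0,0,1.2,0],[0.24,0,0,0,0,1.5,0],[0.3,0,0,0,0,1.8,0],[0.36,0,0,0,0,2.1,0],[0.42,-0.05,0,0,0,2.4,0],[0.45,-0.05,0,0,0,2.6,0]]]}}

```text
clock: 13.25
tcp_pos: [0.5016, -0.0155, 0.0528]
tcp_rot: [[0.306, 0.952, 0.001], [0.952, -0.306, -0.0], [0.0, 0.001, -1.0]]
ft_force: [-1.4, -1.8, -1.1]
width: 0.0006
```

```bash
python3 path.py -16.8 .053 .25 .2275 .217
python3 - <<'E'
from meas import *
im,K,P=cap('wrist','w4.png');np.savez('w4.npz',im=im,K=K,P=P)
tp=proj(K,P,[*(O+.1245*lever(.217)[0]),.0175])
x,y=int(tp[0]),int(tp[1]);x0,y0=max(0,x-40),max(0,y-37);print(x0,y0,tp)
cv2.imwrite('pics/w4c.png',cv2.resize(im[y0:y0+75,x0:x0+100],None,fx=8,fy=8,interpolation=cv2.INTER_CUBIC))
E
```

```text
clk 13.25 tcp [ 0.5016 -0.0155  0.0528] az 72.18 F [-1.43 -1.81 -1.11] F.toolx -2.16
0.25 [-0.29 -0.   -0.02] wz -1.8
0.2275 [-0.07 -0.04 -0.02] wz -0.5
0.217 [ 0.04 -0.06 -0.02] wz 0.1
229 213 [269.97121019 250.69850459]
```

View pics/w4c.png

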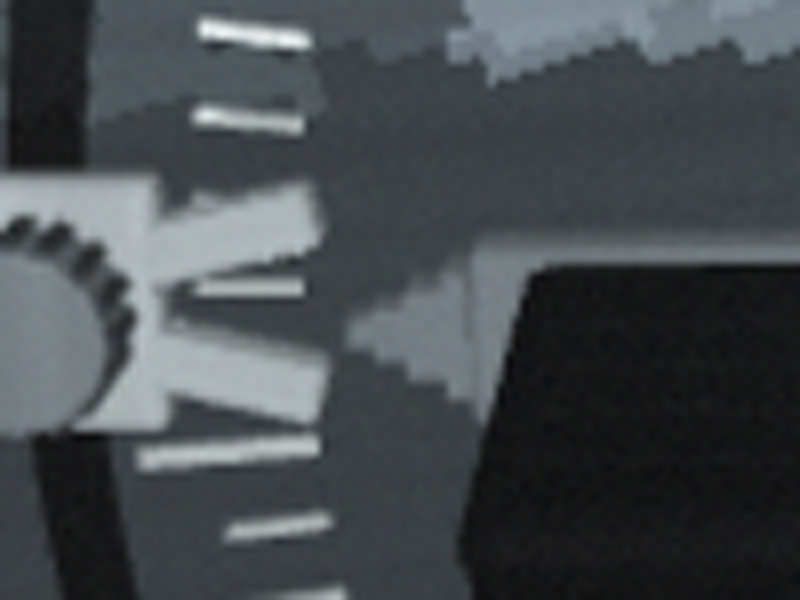

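The crop shows the notch mouth between (325,235) and (330,358), with the middle at (327,296). The pointer tip is at (345,333), about 2 mm still to the right. I'll refine this numerically with arc profiles.

```bash
python3 na.py w4.npz 229 213 8 325,235 330,358 345,333
cat > prof.py <<'E'
import sys
from meas import *
d=np.load(sys.argv[1]);K,P=d["K"],d["P"];g=cv2.GaussianBlur(cv2.cvtColor(d["im"],cv2.COLOR_BGR2GRAY),(0,0),.5).astype(np.float32)
th=np.arange(.12,.34,.001)
def arc(r):
    px=np.array([proj(K,P,[*(O+r*lever(t)[0]),.0175]) for t in th],np.float32)
    return cv2.remap(g,px[:,:1],px[:,1:],cv2.INTER_LINEAR)[:,0]
for r in (.117,.118,.119,.120,.121,.126,.127,.128,.129,.130):
    v=arc(r); T=100 if r<.123 else 140
    if r<.123: T=(np.percentile(v,10)+v.max())/2
    b=(v>T).astype(int); e=np.flatnonzero(np.diff(b)); print(r,round(float(T)),round(float(v.max())),(th[e]+.0005).round(3).tolist())
E
python3 prof.py w4.npz
```

```text
up (0.1795, 124.8)
lo (0.2457, 124.8)
tip (0.2322, 123.7)
notch 0.2126 tip-notch rad 0.01959999999999998 mm at paddle 1.9599999999999977
0.117 91 125 [0.197, 0.272]
0.118 93 124 [0.205, 0.261]
0.119 93 124 [0.206, 0.26]
0.12 93 124 [0.213, 0.252]
0.121 92 121 [0.217, 0.249]
0.126 140 174 [0.162, 0.187, 0.249, 0.275]
0.127 140 181 [0.12, 0.126, 0.157, 0.19, 0.205, 0.211, 0.246, 0.279, 0.289, 0.298, 0.333, 0.338]
0.128 140 181 [0.126, 0.16, 0.191, 0.205, 0.211, 0.244, 0.276, 0.288, 0.297, 0.333, 0.338]
0.129 140 180 [0.12, 0.126, 0.162, 0.194, 0.205, 0.211, 0.242, 0.274, 0.289, 0.297, 0.333, 0.339]
0.13 140 180 [0.126, 0.165, 0.195, 0.205, 0.211, 0.24, 0.271, 0.288, 0.297, 0.333, 0.339]
```

Arc profiles put the pointer centre at 0.233 and the notch centre at 0.218, so 1.5 mm remains.

Request:
{"fn": "arm_command", "kwargs": {"commands": [[[0.03,0,0,0,0,0.2,0],[0.06,0,0,0,0,0.4,0],[0.09,0,0,0,0,0.6,0],[0.11,0,0,0,0,0.7,0],[0.13,0,0,0,0,0.8,0],[0.13,0,0,0,0,0.8,0],[0.13,0,0,0,0,0.8,0],[0.13,0,0,0,0,0.8,0]]]}}

```text
clock: 14.1
tcp_pos: [0.5018, -0.0143, 0.0528]
tcp_rot: [[0.319, 0.948, 0.0], [0.948, -0.319, 0.0], [0.0, 0.0, -1.0]]
ft_force: [-0.4, -2.4, -1.9]
width: 0.0005
```

```bash
python3 path.py -16.8 .053 .217
python3 -c "
from meas import *
im,K,P=cap('wrist','w5.png');np.savez('w5.npz',im=im,K=K,P=P)"
python3 prof.py w5.npz
```

```text
clk 14.1 tcp [ 0.5018 -0.0143  0.0528] az 71.4 F [-0.41 -2.41 -1.86] F.toolx -2.42
0.217 [-0.09 -0.04 -0.02] wz -0.7
0.117 84 124 [0.181, 0.261]
0.118 93 124 [0.192, 0.248]
0.119 93 124 [0.193, 0.247]
0.12 93 124 [0.199, 0.24]
0.121 92 122 [0.204, 0.236]
0.126 140 175 [0.162, 0.187, 0.249, 0.273]
0.127 140 180 [0.126, 0.157, 0.189, 0.205, 0.211, 0.246, 0.279, 0.288, 0.298, 0.333, 0.338]
0.128 140 181 [0.126, 0.16, 0.192, 0.205, 0.211, 0.244, 0.276, 0.289, 0.297, 0.333, 0.338]
0.129 140 180 [0.126, 0.162, 0.194, 0.205, 0.211, 0.242, 0.274, 0.288, 0.297, 0.333, 0.338]
0.13 140 181 [0.126, 0.165, 0.196, 0.205, 0.211, 0.24, 0.271, 0.288, 0.297, 0.333, 0.339]
```

The pointer is at 0.220 and the notch at 0.218, so it is within about 0.25 mm. Now I'll retreat straight back and then rise.

Request:
{"fn": "arm_command", "kwargs": {"commands": [[[-0.3,0,0,0,0,0,0],[-0.8,0,0,0,0,0,0],[-1.5,0,0,0,0,0,0],[-2.5,0,0,0,0,0,0],[-3.5,0,-1,0,0,0,0],[-4.5,0,-3,0,0,0,0],[-5.5,0,-5.5,0,0,0,0],[-6.5,0,-8,0,0,0,0]]]}}

```text
clock: 14.95
tcp_pos: [0.4802, -0.0773, 0.1341]
tcp_rot: [[0.32, 0.947, -0.0], [0.947, -0.32, -0.0], [-0.0, -0.0, -1.0]]
ft_force: [0.3, 0.1, -0.9]
width: 0.0005
```

Request:
{"fn": "arm_command", "kwargs": {"commands": [[[-1,0,-1,0,0,0,0],[-1.5,0,-1.5,0,0,0,0],[-1.5,0,-1.5,0,0,0,0],[-1.5,0,-1.5,0,0,0,0],[-1.5,0,-1.5,0,0,0,0],[-1.5,0,-1.5,0,0,0,0],[-1.5,0,-1.5,0,0,0,0],[-1.5,0,-1.5,0,0,0,0]]]}}

```text
clock: 15.75
tcp_pos: [0.476, -0.09, 0.1475]
tcp_rot: [[0.319, 0.948, -0.0], [0.948, -0.319, -0.0], [-0.0, -0.0, -1.0]]
ft_force: [0.3, -0.4, -0.1]
width: 0.0008
```

```bash
python3 - <<'E'
from meas import *
im,K,P=cap('wrist','w6.png');np.savez('w6.npz',im=im,K=K,P=P)
t,R,s=st();print(s["clock"],t.round(4),np.round(s["ft_force"],2))
tp=proj(K,P,[*(O+.1245*lever(.218)[0]),.0175]);print(tp)
x,y=map(int,tp);x0,y0=max(0,x-35),max(0,y-35)
a=cv2.resize(im[y0:y0+70,x0:x0+70],(420,420),interpolation=cv2.INTER_CUBIC)
b=cv2.resize(im,(373,280)); c=np.zeros((420,793,3),np.uint8); c[:,:420]=a; c[:280,420:]=b; cv2.imwrite('pics/w6c.png',c)
E
python3 prof.py w6.npz
```

```text
15.8 [ 0.4761 -0.09    0.1476] [-0.   -0.47 -0.27]
[285.26499456 107.14158959]
0.117 138 174 [0.126, 0.183, 0.245, 0.282, 0.286, 0.289, 0.301, 0.31, 0.333]
0.118 131 174 [0.164, 0.19, 0.242, 0.277]
0.119 137 191 [0.13, 0.158, 0.165, 0.192, 0.239, 0.289, 0.304, 0.305, 0.329]
0.12 167 243 [0.198, 0.229]
0.121 188 247 [0.2, 0.23]
0.126 140 251 [0.143, 0.155, 0.196, 0.206, 0.232, 0.239, 0.287, 0.294, 0.322, 0.339]
0.127 140 255 [0.145, 0.155, 0.198, 0.208, 0.232, 0.244, 0.286, 0.293, 0.324, 0.337]
0.128 140 255 [0.146, 0.155, 0.201, 0.208, 0.233, 0.239, 0.286, 0.293, 0.324, 0.337]
0.129 140 255 [0.124, 0.146, 0.159, 0.201, 0.21, 0.285, 0.293, 0.323, 0.338]
0.13 140 255 [0.12, 0.146, 0.161, 0.205, 0.21, 0.279, 0.292, 0.321, 0.337]
```

View pics/w6c.png

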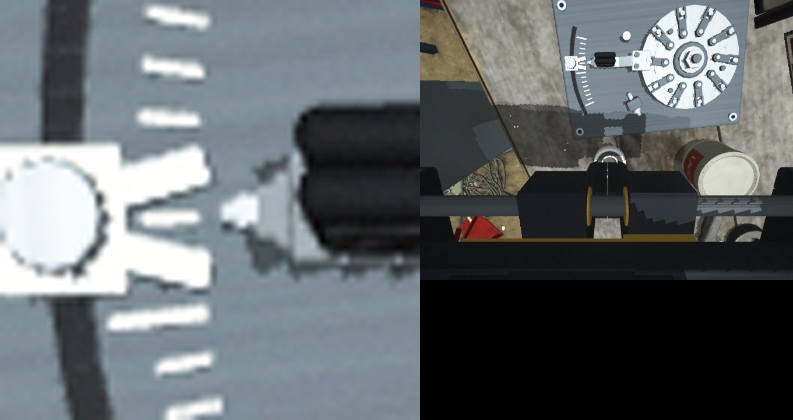

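The final view shows the pointer tip at crop (222,213) against a notch-mouth middle at about (208,215), so it points into the notch. The fixture, index, bearing and tin are where they were, and the arm is clear. I'm handing in now.

```bash
python3 -c "
from cell import robot
robot.job_done()"
```

```text
the job is handed in; nothing more can be done
```

The vanes were closed onto the stop and the lever was then set back to the index notch. I handed the job in at about 16 s of robot time.

- **Closing:** I pushed the paddle's left flank with shut fingertips until a further 1 mm command moved the tool only 0.2 mm and the force reached about 6.4 N. The wrist view showed the lever on the stop screw, with the pointer within a pixel of where 0.611 rad should put it.
- **Setting:** I crossed over above the paddle and pushed its right flank back in small steps. The last close-up put the pointer at 0.220 rad and the notch at 0.218 rad, about 0.25 mm apart.
- **Last check, gripper withdrawn:** The pointer still pointed into the notch. The arc-edge readings in that view were blurred by glare and disagreed slightly, putting the pointer 0.3–0.8 mm to the left of centre. I left it, as that is well inside the 8 mm notch.
- **Surroundings:** The fixture and index showed no movement in the final view, and the bearing and tin looked unmoved. The arm never came near the spanner, but I did not check it again afterwards. The paddle was never pinched, and the arm was clear of everything at the end.

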